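Release and push out a photometer's filter slide with a pin tool

TASK

Take the pin tool (slim square handle, thin pin) out of the blue stand, press the recessed release button in the photometer's filter slide down with its pin and, keeping the button down, push the slide out from under the optical head as far as it goes. Then lift the pin clear so that the button springs back up and locks the slide, and put the pin tool back upright in the hole of the stand that it came from.

Things in the scene. Friction and masses are not known exactly. Their poses are not given: they have to be found in the camera images.
- pin_tool: Pin tool, upright, 100 g; origin at the pin's lower tip, z up. Steel pin 8 mm across, z 0-50 mm; grey collar 36 mm across, z 50-58; grey handle 22 x 22 mm square, z 58-128, faces along x and y. Collar rests on a blue stand's plate (75 mm high) over a 26 mm hole. 80 mm off along tool y (within 0.15 rad, either side) hangs a tamper: round 38 mm knob, same height or lower; free along tool x.
- button_top (a point): Centre of the top of the black release button, 8 mm down at rest in a 20 mm square recess (20 mm deep, bevelled mouth) in the slide's aluminium block, 58 x 60 mm, top 98 mm over the bench. Moves with button and slide. y: level, the way the slide goes out; z up. Pin pushes on the recess wall. White case's deck is 78 mm high; grey optical head, 138 mm high, starts 35 mm towards -y.
- filter_slide (a joint): How far the slide is out, m: 0 in and locked (start), 0.052 at its end stop. Slides with about 1.5 N of friction, only while the button is over 5 mm down; let up early, it locks again in a notch on the way (about 0.015 or 0.031). Past 0.045 the button can rise fully and locks it out.
- release_button (a joint): How far the button is pressed down, m: 0 up, 0.010 fully down; over 0.005 frees the slide. A spring resists with 1.2 N at first and 4.2 N fully down, and lifts the button again when the pin is raised.
Not all that is in view belongs to the job. What is shaped like the pin_tool but orange or purple is not meant.

How it is judged (in metres and radians):
On the way, in this order (a step that is already met when the one before it is completed fails the run):
1. the pin's tip holds the release button down while the slide is still in (value of joint release_button above 0.005 m and distance between pin_tool and button_top below 0.016 m and value of joint filter_slide below 0.012 m), for 0.1 s.
2. the slide is pushed out to 45 mm or more with the pin's tip still holding the button down (value of joint filter_slide above 0.045 m and value of joint release_button above 0.004 m and distance between pin_tool and button_top below 0.016 m).
At the end, for the whole second after the job is handed in: The filter slide is out (43 mm or more of its 52 mm), the release button is up again (within 3 mm), and the pin tool hangs at rest in its own hole of the stand, its tip within 20 mm of where it was at the start and within 10 degrees of upright (value of joint filter_slide above 0.043 m and value of joint release_button below 0.003 m and distance of pin_tool from where it was at the start of the episode below 0.02 m and angle between pin_tool's own z axis and vertical below 0.17 rad and linear speed of pin_tool below 0.02 m/s); the robot touches nothing.
It also fails if it takes over 56 s, if anything falls off the work surface, if the arm or the gripper's body presses on something with over 40 N, if the wrist force passes 120 N, or if a joint passes its speed limit or range.

ROBOT

A 7-joint arm with a two-finger parallel gripper is mounted at the origin on the work surface. World frame = base frame: x ahead of the robot, y to its left, z up, the work surface at z = 0. Lengths are in mm, angles in degrees, forces in N, time in s.
With the tool pointing down it reaches from about 400 to 750 mm from the base axis. Payload 19.5 kg.
Tool frame: the origin (TCP) lies between the finger pads; the fingertips stand 17 mm ahead of it and the grasp point (between the pads) lies 2 mm behind it (tips_ahead is the z of the fingertips in the tool frame, in mm); z points along the fingers, y is the direction in which the jaws open and shut (so a half turn about z gives the same grasp; the last joint's range is limited). The gripper opens to 85 mm and grips with 20 to 120 N. Pads are 22 mm wide; open, the fingers measure 114 mm over their backs; the gripper's body (76 mm by 85 mm) begins 54 mm behind the grasp point. The pads swing forward as they close: fully open they stand 13 mm farther back than shut.
Start: joints at [-75.212, 40.479, -1.581, 85.061, 1.261, 54.483, -4.326], TCP at [169.802, 549.331, 248.268] pointing down, gripper open.
Joint ranges: [-155.06, 155.06], [-18.47, 123.98], [-90, 86.84], [0, 140.48], [-83.41, 263.41], [0, 116], [-161.91, 161.91]. Speed limits (degrees/s): [108.29, 108.29, 147.25, 147.25, 172.46, 172.46, 172.46].

INTERFACE

Orientations are given as [roll, pitch, yaw] about the fixed x, y, z axes, in that order (R = Rz(yaw) Ry(pitch) Rx(roll)).
In Python, from rig import * gives the robot as it stands.
- The arm moves only by the tool carry_out, never from a script. Its argument "targets" is a list of rows, each a list of 3 entries, a list of its own where there are three numbers: the shift along the tool's x, y, z in mm, then the turn, a rotation vector about the tool's x, y, z in rad, then the gripper's target within -1 to 1 (fully open at 1, half-way at 0, shut at -1). In form: [[[x, y, z], [rx, ry, rz], gripper], ...]. A call has 1 to 10 rows; each row shifts and turns the commanded pose from where the row before left it, along the tool's axes as they then stand; what a row does not reach is not made up. A row lasts 1/12 s, in which the tool goes at most 41.7 mm and 7.16 degrees, less where a joint would pass 70% of its speed; a pose out of reach is approached as far as the arm can. A call is refused whole if a number of a shift passes 41.7 or a number of a turn 0.125, either way. A call with a gripper value outside its range is refused whole. The fingers move at their own pace and stop on an object; "squeeze" is the grip in N (left out, the last holds). Time passes only in rows, so rows that do not move let the fingers close. It gives the time, the measured TCP pose, the force and the opening at its end, in the units of the state.
- get_obs(): the state, without advancing time (a new reading comes with each control period).
- capture(name): name is "scene" or "top" or "wrist"; returns (picture, depth): 420x560x3 uint8, red, green, blue; 420x560 float32, mm along the optical axis (not along the pixel's ray), 0 where there is no reading.
- camera_info(name): a dict with "camera_matrix" (3x3 intrinsics, pixels), "k1" (the pictures are not rectified: a ray, as slopes to the right and down, at radius r is drawn at 1 + k1 r^2 times it, then the intrinsics apply), "rvec" (rotation vector, rad) and "tvec" (3), from world to camera coordinates, as OpenCV has them. Camera axes: x right, y down, z forward; pixel columns grow to the right and rows downward; lengths in mm; the calibration is good to about 2 mm. A picture is of the moment at which its call begins: read the wrist's pose just before it. camera_info takes no time and is no camera call; for the wrist camera it gives the pose at the moment of the call.
- close_job(): hands the job in, once; it reports no verdict.
The state is a dict: "time_s": time; "joints": joint angles; "dq": joint speeds; "joint_torque": joint torques, N m; "position": TCP position; "tcp_rot": TCP orientation; "ft_force": force on the tool from outside, world axes, zero at the start; "torque": the same for the moment, N m; "grip_width": opening from 0.0 (shut) to 1.0 (fully open).
Only numpy, scipy, OpenCV 4.12 (cv2) and the standard library are available. Lean on these libraries where they do the work, as an engineer would, in place of code of your own. Each camera call takes 0.05 s, during which the arm holds its last target. There are 200 camera calls.

## Working session

There is one attempt and no reset: what is moved stays moved. The work goes in short steps, Python scripts to look and compute and a tool call to move; the robot and the scene stay as the last step left them, time stands still between calls to the robot, and variables do not carry over. Pictures are saved under pics/ and viewed, about 8 in all and at most 12, crops included, and the job is handed in when it is done.

Besides the shell and the picture viewer there is one more tool, called as name(argument=value, ...) on one line, values as JSON. carry_out: Moves the arm, as the interface text tells. Its arguments: {"type":"object","properties":{"targets":{"type":"array","items":{"type":"array"}},"squeeze":{"type":"number"}},"required":["targets"]}

```bash
mkdir -p pics; ls
cat > h.py <<'E'
from rig import *
import numpy as np, cv2
def save(p,n,crop=None,s=1):
    if crop: p=p[crop[1]:crop[3],crop[0]:crop[2]]
    cv2.imwrite('pics/'+n+'.png',cv2.resize(np.ascontiguousarray(p[:,:,::-1]),None,fx=s,fy=s,interpolation=cv2.INTER_CUBIC))
def ray(c,u,v):
    K=np.array(c['camera_matrix'],float);k=c['k1']
    x,y=cv2.undistortPoints(np.array([[[u,v]]],float),K,np.array([k,0,0,0,0.]))[0,0]
    R=cv2.Rodrigues(np.array(c['rvec'],float))[0];t=np.array(c['tvec'],float).ravel()
    return -R.T@t, R.T@np.array([x,y,1.])
def atz(c,u,v,z):
    o,d=ray(c,u,v);return o+d*(z-o[2])/d[2]
def atd(c,u,v,dep):
    o,d=ray(c,u,v);return o+d*dep
def cloud(c,dep):
    h,w=dep.shape
    vv,uu=np.mgrid[0:h,0:w]
    K=np.array(c['camera_matrix'],float)
    n=cv2.undistortPoints(np.stack([uu,vv],-1).reshape(-1,1,2).astype(float),K,np.array([c['k1'],0,0,0,0.])).reshape(h,w,2)
    R=cv2.Rodrigues(np.array(c['rvec'],float))[0];t=np.array(c['tvec'],float).ravel()
    P=np.concatenate([n,np.ones((h,w,1))],-1)*dep[...,None]
    return (P-t)@R
def tri(L):
    A=0;b=0
    for c,u,v in L:
        o,d=ray(c,u,v);d=d/np.linalg.norm(d);M=np.eye(3)-np.outer(d,d);A=A+M;b=b+M@o
    return np.linalg.solve(A,b)
E
python3 - <<'E'
from h import *
print(get_obs())
for n in ['scene','top']:
    c=camera_info(n);p,d=capture(n);save(p,n+'0',s=1.4);np.savez(n+'0.npz',p=p,d=d);print(n,c)
    P=cloud(c,d);print((d>0).mean(),P[d>0].min(0),P[d>0].max(0))
E
```

```text
pics
{'time_s': 0.0, 'joints': array([-75.21231982,  40.51232659,  -1.58265078,  85.08160526,
         1.2611839 ,  54.48462941,  -4.32683911]), 'dq': array([-0.08534357, -0.07497473,  0.0615331 ,  0.073693  ,  0.07580294,
        0.00081033, -0.01927132]), 'joint_torque': array([ 5.50051373e-04, -8.83217239e+01,  1.23476095e+00, -2.36166501e+01,
        1.68916042e-02,  6.52469171e-03, -9.06425356e-06]), 'position': array([169.74174952, 549.12887448, 247.85492745]), 'tcp_rot': array([-1.79938835e+02,  2.33043984e-03,  1.62822671e+02]), 'ft_force': array([ 0.17996706,  0.31666922, -0.13325141]), 'torque': array([ 0.00976162, -0.01737344,  0.03381747]), 'grip_width': 0.9991688506473648}
scene {'camera_matrix': array([[545.53366808,   0.        , 270.5105652 ],
       [  0.        , 545.53366808, 211.04223419],
       [  0.        ,   0.        ,   1.        ]]), 'k1': -0.17250452704401345, 'rvec': array([ 1.69030781,  1.85608937, -0.77317509]), 'tvec': array([  15.6739795 , -336.31897324, 1360.94045472])}
0.9957057823129252 [ -880.89550312 -1218.15736313  -168.49579945] [ 933.09099865 1061.00802546  337.16666226]
top {'camera_matrix': array([[425.59697793,   0.        , 273.92197689],
       [  0.        , 425.59697793, 211.40785285],
       [  0.        ,   0.        ,   1.        ]]), 'k1': -0.05441554456342945, 'rvec': array([ 2.14184113, -2.15301442,  0.16993405]), 'tvec': array([  6.99116701, 569.09542129, 795.65340927])}
0.9960076530612245 [  149.12728343 -1263.1372713   -766.81574484] [1624.2241541  1177.43481765  155.4333263 ]
```

View pics/scene0.png

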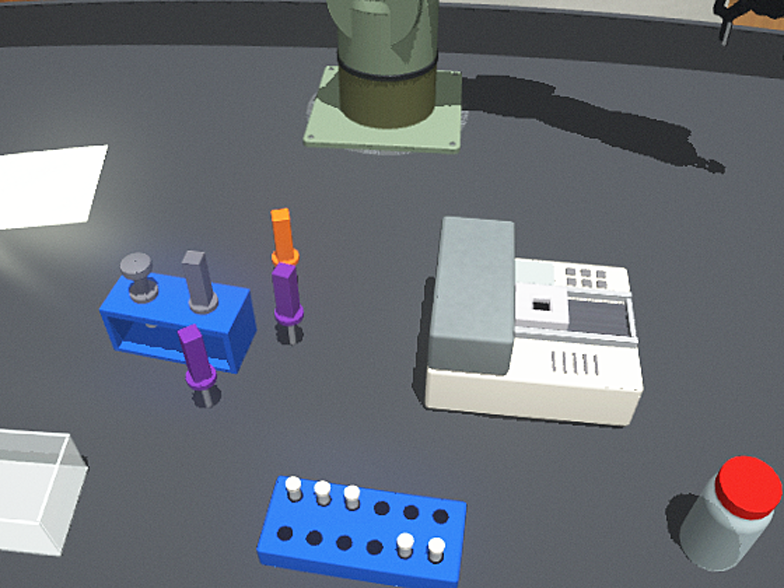

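View pics/top0.png

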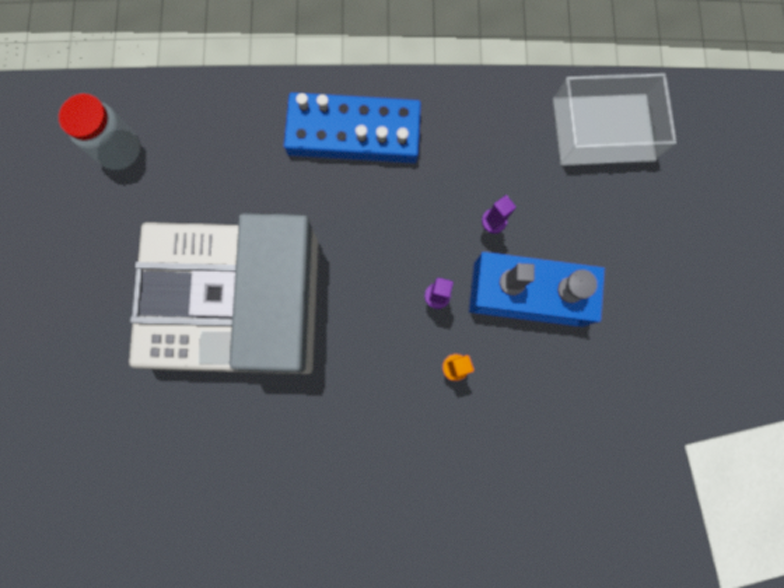

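Scene picture: the grey square handle at about (197,280) and the round tamper at (137,280) stand in the blue stand; purple and orange decoys are near it; the recess is at (541,305), and the slide goes out to the right. Top picture: handle top at (525,272), recess at (214,293), with the head to its right.

```bash
cat > m1.py <<'E'
from h import *
for n in ['top','scene']:
    z=np.load(n+'0.npz');c=camera_info(n);P=cloud(c,z['d']);rgb=z['p'].astype(int)
    X=P.reshape(-1,3);C=rgb.reshape(-1,3);sat=C.max(1)-C.min(1)
    def rep(nm,m):
        q=X[m]
        if len(q)<8: print(n,nm,len(q));return
        r=cv2.minAreaRect(q[:,:2].astype(np.float32))
        print(n,nm,len(q),'med',np.round(np.median(q,0),1),'rect',[np.round(a,1) for a in r],'z',np.round(np.percentile(q[:,2],[5,95]),1))
    uu,vv=np.meshgrid(np.arange(560),np.arange(420));uu=uu.ravel()*1.4;vv=vv.ravel()*1.4
    def box(a,b,cc,d): return (uu>a)&(uu<cc)&(vv>b)&(vv<d)
    B=(470,200,610,330) if n=='top' else (100,240,260,380)
    blue=(C[:,2]-C[:,0]>80)&box(*B)
    rep('standplate',blue&(X[:,2]>65)&(X[:,2]<85))
    H=(505,255,542,300) if n=='top' else (180,245,222,300)
    rep('handle top',(sat<45)&box(*H)&(X[:,2]>140)&(X[:,2]<170)); rep('handle hi',(sat<45)&box(*H)&(X[:,2]>110))
    T=(555,260,605,310) if n=='top' else (110,245,160,310)
    rep('tamper',(sat<45)&box(*T)&(X[:,2]>100))
    Q=(180,262,236,322) if n=='top' else (505,275,590,340)
    rep('block',box(*Q)&(X[:,2]>93)&(X[:,2]<104))
    rep('recess',box(*Q)&(C.max(1)<75))
    Hd=(225,205,325,385) if n=='top' else (425,210,520,380)
    rep('head',box(*Hd)&(X[:,2]>130)&(X[:,2]<146))
    D=(120,215,240,375) if n=='top' else (515,250,640,420)
    rep('deck',box(*D)&(X[:,2]>72)&(X[:,2]<84))
    for k,b in dict(pur1=(425,270,460,315),pur2=(480,190,520,240),org=(440,345,480,390)).items():
        if n=='top': rep(k,box(*b)&(sat>70)&(X[:,2]>20))
    S=(300,395,300,395)
c=camera_info('top')
for u,v in [(525,272),(581,284)]: print(atz(c,u/1.4,v/1.4,150))
for u,v in [(214,293)]: print(atz(c,u/1.4,v/1.4,98))
E
python3 m1.py; python3 -c "
from h import *
print(camera_info('wrist'))"
```

```text
top standplate 2584 med [ 570.1 -206.7   74.7] rect [array([ 577.4, -209.6]), array([170.9,  76.4]), np.float64(82.3)] z [72. 77.]
top handle top 167 med [ 580.4 -167.8  152.4] rect [array([ 581.5, -168.8]), array([20.7, 21. ]), np.float64(84.6)] z [143.4 154.5]
top handle hi 236 med [ 579.  -166.2  151.4] rect [array([ 581.5, -168.8]), array([20.7, 21.1]), np.float64(84.6)] z [114.5 154.4]
top tamper 342 med [ 570.  -246.5  129.3] rect [array([ 504.4, -130.6]), array([ 35. , 306.4]), np.float64(29.5)] z [122.5 132.5]
top block 868 med [566.  231.9  98. ] rect [array([562.5, 231. ]), array([57.6, 65.7]), np.float64(88.3)] z [ 95.5 100.3]
top recess 3
top head 5677 med [559.8 148.  137.6] rect [array([563.6, 148.6]), array([ 91.3, 200.7]), np.float64(88.1)] z [134.9 139.6]
top deck 5556 med [561.5 283.3  78. ] rect [array([567.7, 272.8]), array([141.4, 200.9]), np.float64(87.9)] z [75.5 80.9]
top pur1 193 med [567.6 -66.3 127. ] rect [array([508.4, -36.9]), array([ 27.8, 158.2]), np.float64(63.1)] z [ 57.3 129.7]
top pur2 185 med [ 673.9 -150.1  127.1] rect [array([ 676.3, -149.3]), a
[... 947 characters left out ...]
92.1]
scene head 4999 med [579.9 147.7 137.5] rect [array([564. , 148.1]), array([ 89.3, 201.6]), np.float64(88.1)] z [134.4 139.4]
scene deck 5502 med [609.3 279.2  78.1] rect [array([568.7, 271.6]), array([143.4, 202.7]), np.float64(87.9)] z [75.3 81. ]
[ 582.15389382 -170.46809889  150.        ]
[ 566.81307597 -239.88977812  150.        ]
[565.7623423 227.6874379  98.       ]
{'camera_matrix': array([[290.91585504,   0.        , 276.71135076],
       [  0.        , 290.91585504, 210.69497107],
       [  0.        ,   0.        ,   1.        ]]), 'k1': -0.05629535785225539, 'rvec': array([-2.33905656, -1.72469825, -0.24193515]), 'tvec': array([-574.32318055,  -35.74793075,  378.56278986])}
```

carry_out(targets=[[[-38,1,0],[0,0,0.066],0.3],[[-38,1,0],[0,0,0.066],0.3],[[-38,1,0],[0,0,0.066],0.3],[[-38,1,0],[0,0,0.066],0.3],[[-38,1,0],[0,0,0.066],0.3],[[-38,1,0],[0,0,0.066],0.3],[[-38,1,0],[0,0,0.066],0.3]])

```text
time_s: 0.68
position: [406.2, 428.4, 248.0]
tcp_rot: [-180.0, 0.0, 136.2]
ft_force: [0.2, 0.8, 0.9]
grip_width: 0.651
```

carry_out(targets=[[[-38,1,0],[0,0,0.066],0.3],[[-38,1,0],[0,0,0.066],0.3],[[-38,1,0],[0,0,0.066],0.3],[[-38,1,0],[0,0,0.066],0.3],[[-38,1,0],[0,0,0.066],0.3],[[0,0,0],[0,0,0],0.3],[[0,0,0],[0,0,0],0.3],[[0,0,0],[0,0,0],0.3]])

```text
time_s: 1.35
position: [526.8, 285.7, 248.0]
tcp_rot: [-180.0, -0.0, 117.5]
ft_force: [-0.1, 0.7, -0.7]
grip_width: 0.649
```

Run:
```python
from h import *
o=get_obs();print(o['time_s'],o['position'],o['tcp_rot'],o['joints'],o['grip_width'])
c=camera_info('wrist');p,d=capture('wrist');np.savez('w1.npz',p=p,d=d,**c);save(p,'w1',s=1.4)
print(ray(c,280,210))
```

```text
1.35 [526.78718916 285.70042213 248.02643428] [-1.79966738e+02 -3.13195945e-02  1.17494230e+02] [-35.20686948  43.07220453   7.79539546  79.75862182  -6.33511535
  57.62566067   1.40328416] 0.6489889108408139
(array([494.51307146, 347.45026278, 373.46155965]), array([ 0.13586537, -0.2371107 , -0.96200448]))
```

View pics/w1.png

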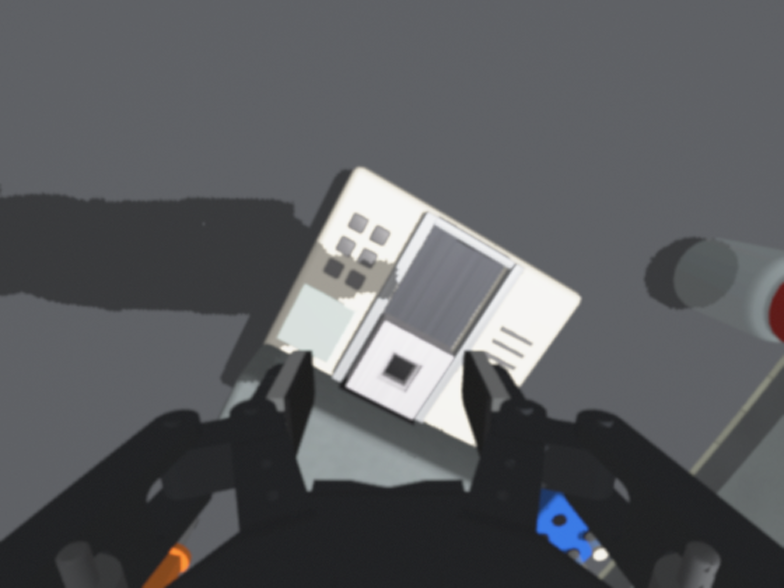

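Wrist view: recess centre at (400,370), block corners at about (391,322), (455,351), (413,418) and (345,384).

```bash
cat > m2.py <<'E'
from h import *
z=np.load('w1.npz');c={k:z[k] for k in('camera_matrix','k1','rvec','tvec')};c['k1']=float(c['k1'])
p=z['p'].astype(int);d=z['d'];P=cloud(c,d)
print('recess@98',atz(c,400/1.4,370/1.4,98))
for q in [(391,322),(455,351),(413,418),(345,384)]: print(q,atz(c,q[0]/1.4,q[1]/1.4,98).round(1))
u,v=np.meshgrid(np.arange(560)*1.4,np.arange(420)*1.4)
m=(p.max(2)<80)&(abs(u-400)<25)&(abs(v-370)<25)
q=P[m];print(len(q),np.median(q,0),cv2.minAreaRect(q[:,:2].astype(np.float32)), 'uv',u[m].mean(),v[m].mean(), atz(c,u[m].mean()/1.4,v[m].mean()/1.4,90))
m=(abs(P[...,2]-98)<3)&(abs(u-400)<60)&(abs(v-370)<55)
q=P[m];print(len(q),np.median(q[:,2]),cv2.minAreaRect(q[:,:2].astype(np.float32)))
m=(abs(P[...,2]-78)<3)&(p.min(2)>120);q=P[m];print('deck',len(q),np.median(q[:,2]),cv2.minAreaRect(q[:,:2].astype(np.float32)))
# recess by triangulation
zs=np.load('scene0.npz');cs=camera_info('scene');ps=zs['p'].astype(int)
m2=(ps.max(2)<75)&(abs(u-541)<20)&(abs(v-305)<20);print('scene uv',u[m2].mean(),v[m2].mean(),atz(cs,u[m2].mean()/1.4,v[m2].mean()/1.4,90))
print('tri',tri([(c,400/1.4,370/1.4),(cs,541/1.4,305/1.4),(camera_info('top'),214/1.4,293/1.4)]))
E
python3 m2.py
```

```text
recess@98 [565.99037896 230.22215262  98.        ]
(391, 322) [542.5 260.7  98. ]
(455, 351) [594.7 262.4  98. ]
(413, 418) [594.2 198.6  98. ]
(345, 384) [534.7 200.8  98. ]
189 [566.44362191 228.09118199  90.36041237] ((536.96533203125, 285.6712646484375), (19.18404197692871, 148.68531799316406), 27.143461227416992) uv 398.91851851851857 368.1333333333334 [566.59343054 227.82620291  90.        ]
2903 98.19111741706912 ((565.9105224609375, 226.08924865722656), (66.48519134521484, 64.1777114868164), 87.95340728759766)
deck 13264 77.95399293042168 ((566.7359008789062, 266.8775939941406), (152.9972686767578, 197.70065307617188), 88.14463806152344)
scene uv 540.4 305.7090909090909 [563.12134555 228.86221116  90.        ]
tri [566.5613654  228.72145573  94.6455418 ]
```

carry_out(targets=[[[-38,-1,0],[0,0,0.062],0.3],[[-38,-1,0],[0,0,0.062],0.3],[[-38,-1,0],[0,0,0.062],0.3],[[-38,-1,0],[0,0,0.062],0.3],[[-38,-1,0],[0,0,0.062],0.3],[[-38,-1,0],[0,0,0.062],0.3],[[-38,-1,0],[0,0,0.062],0.3],[[-38,-1,0],[0,0,0.062],0.3],[[-38,-1,0],[0,0,0.062],0.3],[[-38,-1,0],[0,0,0.062],0.3]])

```text
time_s: 2.23
position: [591.8, -83.7, 248.2]
tcp_rot: [-180.0, -0.0, 81.9]
ft_force: [0.5, 0.0, -0.3]
grip_width: 0.652
```

carry_out(targets=[[[0,0,0],[0,0,0],0.3],[[0,0,0],[0,0,0],0.3]])

```text
time_s: 2.4
position: [591.6, -84.0, 248.3]
tcp_rot: [-180.0, 0.0, 81.9]
ft_force: [0.3, 2.2, 0.4]
grip_width: 0.653
```

Run:
```python
from h import *
o=get_obs();print(o['time_s'],o['position'],o['tcp_rot'],o['joints'],o['grip_width'])
c=camera_info('wrist');p,d=capture('wrist');np.savez('w2.npz',p=p,d=d,**c);save(p,'w2',s=1.4)
```

```text
2.4 [591.64906294 -83.99028341 248.29884539] [-1.79990149e+02  1.57827507e-02  8.18543580e+01] [ -1.93846329  43.45266299  14.72770363  80.27400852 -11.90546328
  57.80213158   7.1308584 ] 0.6526620122745339
```

View pics/w2.png

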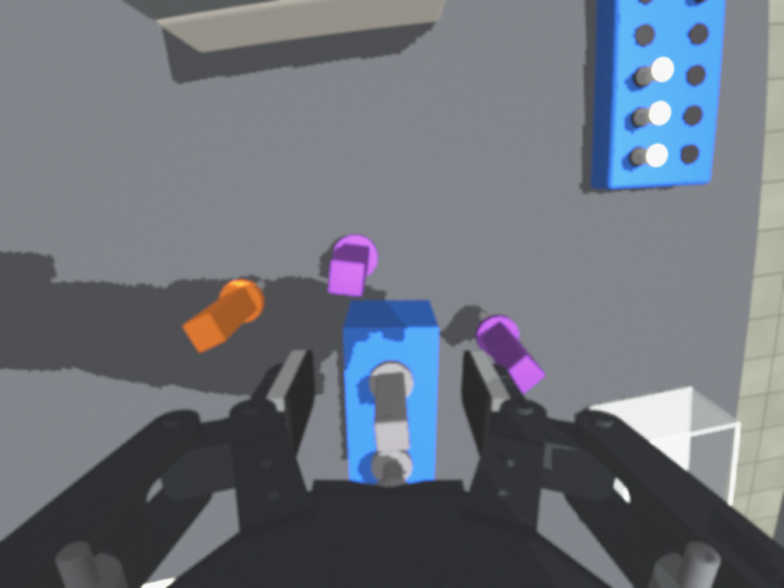

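Wrist view: the grey handle's top face lies at about (376-410, 418-452), square with the jaws, and its collar is at (391,384). The nearest decoy is the purple one at (520,370).

```bash
cat > m3.py <<'E'
from h import *
z=np.load('w2.npz');c={k:z[k] for k in('camera_matrix','k1','rvec','tvec')};c['k1']=float(c['k1'])
p=z['p'].astype(int);d=z['d'];P=cloud(c,d);u,v=np.meshgrid(np.arange(560)*1.4,np.arange(420)*1.4)
w=(abs(u-393)<28)&(v>400)&(v<470)
m=w&(P[...,2]>148)&(P[...,2]<160)&(np.ptp(p,axis=2)<60)
q=P[m];print('top',m.sum(),np.median(q,0),cv2.minAreaRect(q[:,:2].astype(np.float32)))
for k in [(376,420),(408,419),(410,450),(377,452)]: print(k,atz(c,k[0]/1.4,k[1]/1.4,153).round(1))
print('collar c @83',atz(c,391/1.4,384/1.4,83))
pts=np.argwhere(m)[:,::-1].astype(float)
g=np.array([atz(c,a,b,153)[:2] for a,b in pts]).astype(np.float32);print('at153',g.mean(0),cv2.minAreaRect(g))
m=(p[...,2]-p[...,0]>80)&(abs(P[...,2]-75)<3)&(abs(u-392)<60)&(v>300)&(v<500);q=P[m];print('plate',np.median(q[:,2]),cv2.minAreaRect(q[:,:2].astype(np.float32)))
E
python3 m3.py
```

```text
top 519 [ 581.93955264 -168.20712511  152.55637995] ((581.958984375, -170.06515502929688), (22.447582244873047, 20.48471450805664), 86.29814147949219)
(376, 420) [ 574.1 -156.7  153. ]
(408, 419) [ 593.9 -158.9  153. ]
(410, 450) [ 592.2 -181.7  153. ]
(377, 452) [ 571.2 -180.2  153. ]
collar c @83 [ 582.13792669 -170.8101348    83.        ]
at153 [ 582.00934 -168.13977] ((582.0936889648438, -168.28680419921875), (23.741939544677734, 20.41806411743164), 85.9256362915039)
plate 74.76904942709186 ((577.6766967773438, -199.143310546875), (149.62396240234375, 75.78206634521484), 82.47616577148438)
```

carry_out(targets=[[[-29,0.9,0],[0,0,0],0.3],[[-29,0.9,0],[0,0,0],0.3],[[-28,0.8,0],[0,0,0],0.3],[[0,0,30],[0,0,-0.045],0.3],[[0,0,20],[0,0,0],0.3],[[0,0,0],[0,0,0],0.3],[[0,0,0],[0,0,0],0.3]])

```text
time_s: 3.03
position: [582.7, -167.1, 198.3]
tcp_rot: [-179.9, -0.0, 84.6]
ft_force: [-0.5, 0.9, -0.3]
grip_width: 0.647
```

Run:
```python
from h import *
o=get_obs();print(o['time_s'],o['position'],o['tcp_rot'])
c=camera_info('wrist');p,d=capture('wrist');np.savez('w3.npz',p=p,d=d,**c);save(p,'w3',crop=(160,180,420,420),s=2.5)
```

```text
3.0333 [ 582.69171642 -167.0919581   198.30139634] [-1.79941088e+02 -3.84041062e-02  8.46311632e+01]
```

View pics/w3.png

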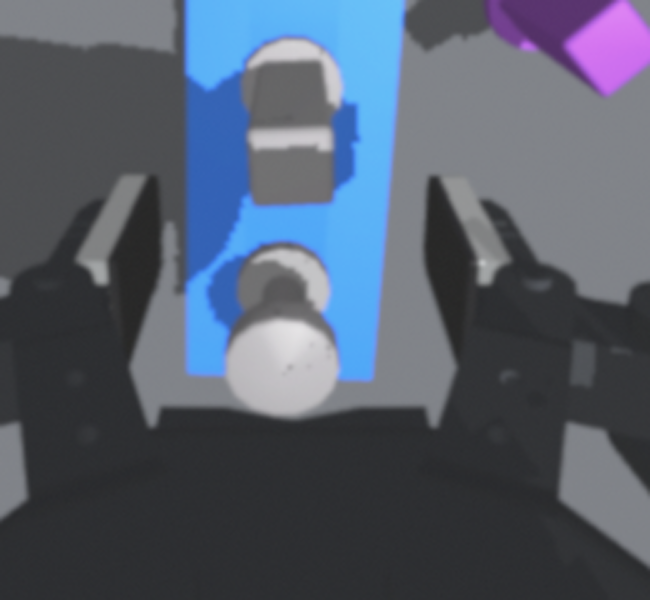

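Crop: the handle's top face at (290,165) lies between the jaws and square with them; the tamper knob at (283,365) is clear. Descending.

carry_out(targets=[[[-2.4,-0.7,0],[0,0,0],0.3],[[0,0,25],[0,0,0],0.3],[[0,0,25],[0,0,0],0.3],[[0,0,20],[0,0,0],0.3],[[0,0,10],[0,0,0],0.3],[[0,0,0],[0,0,0],0.3],[[0,0,0],[0,0,0],0.3]])

```text
time_s: 3.67
position: [581.8, -171.2, 119.4]
tcp_rot: [179.9, 0.0, 84.5]
ft_force: [-0.5, -0.6, 0.3]
grip_width: 0.649
```

carry_out(targets=[[[0,0,0],[0,0,0],-1],[[0,0,0],[0,0,0],-1],[[0,0,0],[0,0,0],-1],[[0,0,0],[0,0,0],-1],[[0,0,0],[0,0,0],-1],[[0,0,0],[0,0,0],-1],[[0,0,0],[0,0,0],-1],[[0,0,0],[0,0,0],-1]], squeeze=60)

```text
time_s: 4.33
position: [581.9, -171.3, 119.6]
tcp_rot: [179.9, 0.0, 84.5]
ft_force: [-2.2, 1.9, 9.6]
grip_width: 0.251
```

carry_out(targets=[[[0,0,-10],[0,0,0],-1],[[0,0,-15],[0,0,0],-1],[[0,0,-20],[0,0,0],-1],[[0,0,-20],[0,0,0],-1],[[0,0,-25],[0,0,0],-1],[[0,0,-25],[0,0,0],-1],[[0,0,-25],[0,0,0],-1],[[0,0,-20],[0,0,0],-1],[[0,0,0],[0,0,0],-1],[[0,0,0],[0,0,0],-1]])

```text
time_s: 5.17
position: [581.5, -171.2, 279.7]
tcp_rot: [179.9, 0.0, 84.5]
ft_force: [-0.0, 0.7, -1.7]
grip_width: 0.249
```

Run:
```python
from h import *
o=get_obs();print(o['time_s'],o['position'],o['tcp_rot'],o['ft_force'],o['grip_width'])
for n in ['scene','top']:
    p,d=capture(n);np.savez(n+'1.npz',p=p,d=d)
    save(p,n+'1',crop=(60,100,300,280) if n=='scene' else (300,120,480,300),s=2.5)
ps=cv2.imread('pics/scene1.png');pt=cv2.imread('pics/top1.png');cv2.imwrite('pics/lift.png',np.hstack([cv2.resize(ps,(400,300)),cv2.resize(pt,(400,400))[:300]]))
```

```text
5.1667 [ 581.51221775 -171.20092007  279.73854621] [1.79885973e+02 2.24729703e-02 8.45004885e+01] [-0.03301581  0.65150503 -1.72581658] 0.24904199973993502
```

View pics/scene1.png

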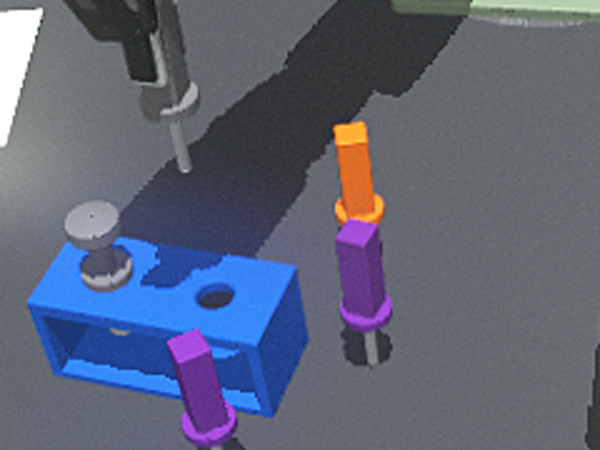

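The tool is lifted: pin tip at crop (184,170), the empty hole at crop (215,295). Checking both in world coordinates.

```bash
cat > m4.py <<'E'
from h import *
c=camera_info('scene');z=np.load('scene1.npz');P=cloud(c,z['d'])
print('hole@75',atz(c,60+215/2.5,100+295/2.5,75))
o,d=ray(c,60+184/2.5,100+170/2.5); d/=np.linalg.norm(d)
for x in (576,582): print('tip at x',x,o+d*(x-o[0])/d[0])
print(z['d'][164:170,130:136].round(0))
# collar
m=(P[...,2]>215)&(P[...,2]<255);yy,xx=np.mgrid[0:420,0:560];w=(xx>112)&(xx<145)&(yy>128)&(yy<150)
q=P[m&w];print('collar',len(q),q.min(0),q.max(0),np.median(q,0))
w=(xx>124)&(xx<138)&(yy>148)&(yy<170);q=P[w&(P[...,2]>150)];print(np.round(q[:: max(1,len(q)//25)],0))
# hole in top view
ct=camera_info('top');t=np.load('top1.npz');T=cloud(ct,t['d']);p=t['p'].astype(int)
m=(p[...,2]-p[...,0]>70)&(abs(T[...,2]-75)<4)
E
python3 m4.py
```

```text
hole@75 [ 583.60282764 -169.69727349   75.        ]
tip at x 576 [ 576.         -174.11530057  178.92506981]
tip at x 582 [ 582.         -171.41714765  184.24011642]
[[1130.  826.  827.  825.  827.  825.]
 [1121.  828.  827.  825.  827.  826.]
 [1119.  828.  826.  827.  827.  827.]
 [1118. 1119.  830.  826.  828.  829.]
 [1112. 1121.  831.  831.  829.  831.]
 [1116. 1117. 1115. 1112. 1118. 1112.]]
collar 306 [ 568.1664258  -187.83825632  220.64296881] [ 600.87894636 -152.51774474  254.90790384] [ 592.31311007 -166.21762818  243.13291533]
[[ 581. -175.  221.]
 [ 584. -168.  224.]
 [ 586. -170.  223.]
 [ 584. -173.  220.]
 [ 584. -167.  220.]
 [ 585. -168.  218.]
 [ 585. -172.  217.]
 [ 581. -167.  214.]
 [ 585. -169.  215.]
 [ 586. -171.  214.]
 [ 587. -172.  212.]
 [ 587. -166.  213.]
 [ 584. -170.  208.]
 [ 585. -174.  206.]
 [ 584. -168.  206.]
 [ 583. -170.  204.]
 [ 586. -171.  204.]
 [ 581. -166.  200.]
 [ 584. -169.  200.]
 [ 584. -172.  198.]
 [ 581. -167.  195.]
 [ 585. -168.  197.]
 [ 585. -170.  195.]
 [ 584. -174.  192.]
 [ 584. -167.  192.]
 [ 585. -170.  191.]
 [ 584. -173.  188.]
 [ 582. -167.  186.]
 [ 586. -169.  188.]]
```

View pics/top1.png

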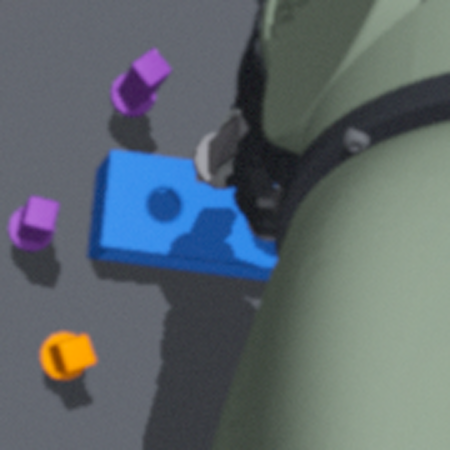

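carry_out(targets=[[[0,0,0],[0,0,-0.061],-1],[[20,-2,0],[0,0,0],-1],[[36,-3,0],[0,0,0],-1],[[36,-3,0],[0,0,0],-1],[[36,-3,0],[0,0,0],-1],[[36,-3,0],[0,0,0],-1],[[36,-3,0],[0,0,0],-1],[[36,-3,0],[0,0,0],-1],[[36,-3,0],[0,0,0],-1],[[36,-3,0],[0,0,0],-1]], squeeze=110)

```text
time_s: 6.1
position: [565.5, 139.3, 277.7]
tcp_rot: [-179.9, 0.0, 88.0]
ft_force: [0.4, 0.0, 0.5]
grip_width: 0.245
```

carry_out(targets=[[[36,-2,0],[0,0,0],-1],[[30,-1,0],[0,0,0],-1],[[20,0,0],[0,0,0],-1],[[0,0,0],[0,0,0],-1],[[0,0,0],[0,0,0],-1],[[0,0,0],[0,0,0],-1]])

```text
time_s: 6.6
position: [566.2, 222.7, 277.8]
tcp_rot: [-180.0, 0.1, 87.9]
ft_force: [-0.5, -0.8, -1.0]
grip_width: 0.242
```

Run:
```python
from h import *
o=get_obs();print(o['time_s'],o['position'],o['tcp_rot'],o['ft_force'],o['grip_width'])
```

```text
6.6 [566.15084522 222.67982832 277.77661396] [-1.79953734e+02  6.61729289e-02  8.79459179e+01] [-0.53270217 -0.78740239 -0.95946444] 0.2420159791666275
```

carry_out(targets=[[[5,0,20],[0,0,0],-1],[[0,0,25],[0,0,0],-1],[[0,0,20],[0,0,0],-1],[[0,0,5],[0,0,0],-1],[[0,0,0],[0,0,0],-1],[[0,0,0],[0,0,0],-1]])

```text
time_s: 7.1
position: [566.8, 228.0, 209.2]
tcp_rot: [180.0, -0.0, 87.9]
ft_force: [0.2, -0.6, -1.5]
grip_width: 0.245
```

Run:
```python
from h import *
o=get_obs();print(o['time_s'],o['position'],o['tcp_rot'],o['ft_force'],o['grip_width'])
p,d=capture('scene');np.savez('scene2.npz',p=p,d=d);a=p[150:270,340:470]
c=camera_info('wrist');w,dw=capture('wrist');np.savez('w4.npz',p=w,d=dw,**c);b=w[170:290,200:330]
save(np.hstack([a,b]),'s2',s=3)
```

```text
7.1 [566.8384301  228.03666782 209.20789528] [ 1.79957885e+02 -3.46163726e-04  8.79429571e+01] [ 0.17714098 -0.56798094 -1.53082888] 0.24525812581068526
```

View pics/s2.png

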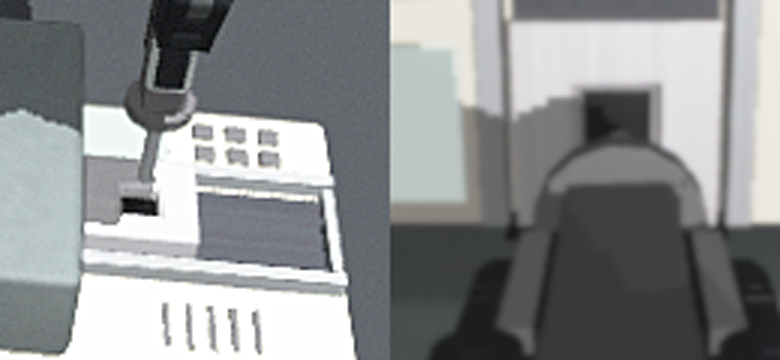

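Run:
```python
from h import *
c=camera_info('scene')
K=c['camera_matrix'];D=np.array([c['k1'],0,0,0,0.])
for X in [(566.8,229,114),(566.2,228.5,98),(566.2,228.5,90)]:
    q=cv2.projectPoints(np.array([X]),c['rvec'],c['tvec'],K,D)[0].ravel();print(X,q,((q-[340,150])*3).round(0))
z=np.load('scene2.npz');print(atz(c,340+148/3,150+180/3,112)); P=cloud(c,z['d']);print(P[198:211,388:393,:].round(0)[::3])
```

```text
(566.8, 229, 114) [388.34840494 209.5666609 ] [145. 179.]
(566.2, 228.5, 98) [386.58343799 216.27099098] [140. 199.]
(566.2, 228.5, 90) [385.877855   219.69844844] [138. 209.]
[565.60034396 230.94900355 112.        ]
[[[569. 224. 142.]
  [569. 226. 142.]
  [572. 227. 144.]
  [571. 229. 143.]
  [571. 230. 144.]]

 [[569. 225. 135.]
  [568. 227. 134.]
  [571. 228. 137.]
  [571. 230. 137.]
  [571. 231. 138.]]

 [[568. 226. 128.]
  [571. 227. 130.]
  [572. 229. 131.]
  [570. 231. 130.]
  [528. 241.  89.]]

 [[570. 227. 123.]
  [570. 229. 122.]
  [572. 230. 125.]
  [543. 237.  97.]
  [544. 239.  98.]]

 [[572. 228. 118.]
  [570. 230. 116.]
  [570. 231. 116.]
  [550. 237.  97.]
  [551. 238.  98.]]]
```

carry_out(targets=[[[0,0,10],[0,0,0],-1],[[0,0,10],[0,0,0],-1],[[0,0,0],[0,0,0],-1],[[0,0,0],[0,0,0],-1]])

```text
time_s: 7.53
position: [566.1, 228.5, 187.6]
tcp_rot: [-179.9, 0.0, 88.0]
ft_force: [0.1, 0.7, -0.3]
grip_width: 0.247
```

carry_out(targets=[[[0,0,4],[0,0,0],-1],[[0,0,0],[0,0,0],-1],[[0,0,0],[0,0,0],-1]])

```text
time_s: 7.78
position: [566.5, 228.6, 184.4]
tcp_rot: [180.0, 0.0, 88.0]
ft_force: [0.3, 0.5, 0.6]
grip_width: 0.242
```

carry_out(targets=[[[0,0,4],[0,0,0],-1],[[0,0,0],[0,0,0],-1],[[0,0,0],[0,0,0],-1]])

```text
time_s: 8.03
position: [566.5, 228.6, 180.2]
tcp_rot: [180.0, 0.0, 88.0]
ft_force: [0.4, 0.2, 2.4]
grip_width: 0.241
```

carry_out(targets=[[[0,0,2],[0,0,0],-1],[[0,0,0],[0,0,0],-1],[[0,0,0],[0,0,0],-1]])

```text
time_s: 8.28
position: [566.5, 228.6, 178.3]
tcp_rot: [180.0, 0.0, 88.0]
ft_force: [2.0, -0.0, 2.4]
grip_width: 0.241
```

carry_out(targets=[[[0,0,2],[0,0,0],-1],[[0,0,0],[0,0,0],-1],[[0,0,0],[0,0,0],-1]])

```text
time_s: 8.53
position: [566.4, 228.6, 176.3]
tcp_rot: [180.0, 0.0, 88.0]
ft_force: [1.2, -0.2, 2.7]
grip_width: 0.242
```

carry_out(targets=[[[0,0,2],[0,0,0],-1],[[0,0,0],[0,0,0],-1],[[0,0,0],[0,0,0],-1]])

```text
time_s: 8.78
position: [566.6, 228.7, 174.8]
tcp_rot: [180.0, -0.0, 88.0]
ft_force: [-1.5, 0.7, 12.6]
grip_width: 0.248
```

carry_out(targets=[[[0,0,-1],[0,0,0],-1],[[0,0,0],[0,0,0],-1],[[3,0,0],[0,0,0],-1],[[3,0,0],[0,0,0],-1],[[3,0,0],[0,0,0],-1],[[3,0,0],[0,0,0],-1],[[3,0,0],[0,0,0],-1],[[0,0,0],[0,0,0],-1]])

```text
time_s: 9.45
position: [566.9, 244.5, 175.2]
tcp_rot: [180.0, -0.0, 88.0]
ft_force: [1.3, -1.3, 3.0]
grip_width: 0.245
```

Run:
```python
from h import *
o=get_obs();print(o['time_s'],o['position'],o['tcp_rot'],o['ft_force'],o['torque'])
p,d=capture('scene');a=p[150:270,340:470]
w,dw=capture('wrist');b=w[170:290,200:330]
save(np.hstack([a,b]),'s3',s=3)
```

```text
9.45 [566.90493203 244.45740376 175.2108209 ] [ 1.79990641e+02 -1.73613389e-02  8.80368336e+01] [ 1.34735356 -1.27588506  2.9559216 ] [ 0.02352696 -0.59057099 -0.01416152]
```

View pics/s3.png

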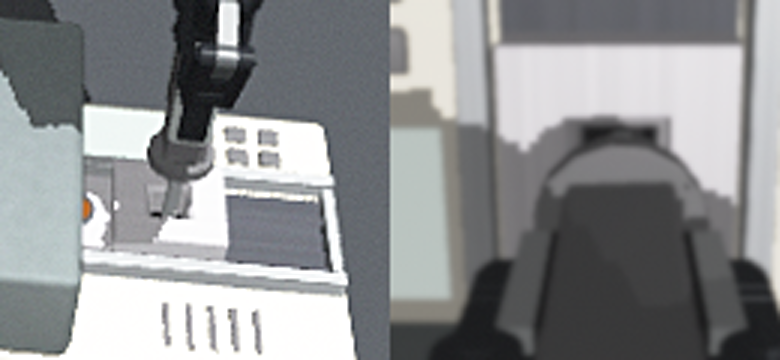

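The slide follows the pin: a filter has come out at (88,210), and the side force is only about 1.3 N. Pushing on.

carry_out(targets=[[[4,0,0],[0,0,0],-1],[[4,0,0],[0,0,0],-1],[[4,0,0],[0,0,0],-1],[[4,0,0],[0,0,0],-1],[[4,0,0],[0,0,0],-1],[[4,0,0],[0,0,0],-1],[[4,0,0],[0,0,0],-1],[[4,0,0],[0,0,0],-1],[[3,0,0],[0,0,0],-1],[[0,0,0],[0,0,0],-1]])

```text
time_s: 10.38
position: [568.1, 279.5, 175.2]
tcp_rot: [180.0, -0.0, 88.0]
ft_force: [1.5, 1.2, 2.7]
grip_width: 0.246
```

carry_out(targets=[[[2,0,0],[0,0,0],-1],[[2,0,0],[0,0,0],-1],[[0,0,0],[0,0,0],-1],[[0,0,0],[0,0,0],-1]])

```text
time_s: 10.72
position: [568.1, 282.6, 175.2]
tcp_rot: [-180.0, 0.0, 88.0]
ft_force: [-0.7, -0.5, 3.4]
grip_width: 0.242
```

carry_out(targets=[[[2,0,0],[0,0,0],-1],[[1,0,0],[0,0,0],-1],[[0,0,0],[0,0,0],-1],[[0,0,0],[0,0,0],-1]])

```text
time_s: 11.05
position: [568.3, 285.6, 175.2]
tcp_rot: [-180.0, 0.0, 88.0]
ft_force: [0.3, -2.4, 3.2]
grip_width: 0.244
```

carry_out(targets=[[[2,0,0],[0,0,0],-1],[[0,0,0],[0,0,0],-1],[[0,0,0],[0,0,0],-1]])

```text
time_s: 11.3
position: [568.5, 287.0, 175.3]
tcp_rot: [-180.0, 0.1, 88.0]
ft_force: [0.0, -6.2, 4.5]
grip_width: 0.241
```

carry_out(targets=[[[-4,0,0],[0,0,0],-1],[[0,0,0],[0,0,0],-1],[[0,0,-8],[0,0,0],-1],[[0,0,-12],[0,0,0],-1],[[0,0,-20],[0,0,0],-1],[[0,0,-30],[0,0,0],-1],[[0,0,-30],[0,0,0],-1],[[0,0,-8],[0,0,0],-1],[[0,0,0],[0,0,0],-1],[[0,0,0],[0,0,0],-1]])

```text
time_s: 12.13
position: [568.1, 283.7, 282.9]
tcp_rot: [-180.0, -0.0, 88.0]
ft_force: [-0.4, 0.3, -2.2]
grip_width: 0.247
```

```bash
cat > m5.py <<'E'
from h import *
o=get_obs();print(o['time_s'],o['position'],o['tcp_rot'],o['ft_force'])
c=camera_info('scene');p,d=capture('scene');np.savez('scene5.npz',p=p,d=d);P=cloud(c,d);pi=p.astype(int)
ct=camera_info('wrist');w,dw=capture('wrist');b=w[150:290,190:340]
save(np.hstack([p[130:270,340:490],b]),'s5',s=2.6)
m=(pi.max(2)<75)&(abs(P[...,0]-568)<9)&(abs(P[...,1]-281)<12)&(P[...,2]>75)&(P[...,2]<96)
q=P[m];print('button',len(q),np.median(q,0) if len(q) else '', 'exp y at 52 out: 280.5, z 90')
m=(abs(P[...,2]-98)<3)&(abs(P[...,0]-566)<35)&(P[...,1]>195)&(P[...,1]<320);q=P[m];print('block y',np.percentile(q[:,1],[1,99]))
m=(P[...,2]>105)&(P[...,2]<240)&(abs(P[...,0]-568)<25)&(abs(P[...,1]-282)<30);q=P[m]
for a in range(165,240,10):
    s=q[(q[:,2]>a)&(q[:,2]<a+10)]
    if len(s): print(a,len(s),s.mean(0).round(1),s.min(0).round(1))
E
python3 m5.py
```

```text
12.1333 [568.05969617 283.70589534 282.94263346] [-1.79973732e+02 -1.96089184e-03  8.80014268e+01] [-0.3832061   0.26222927 -2.19333202]
button 51 [566.7893245  278.55826164  91.17273516] exp y at 52 out: 280.5, z 90
block y [247.87415919 306.59450355]
185 19 [570.5 282.3 192.3] [567.5 279.2 189.3]
195 27 [570.6 282.6 200.3] [567.4 279.1 195.5]
205 29 [570.  282.8 209.5] [566.  279.1 205.4]
215 32 [570.4 283.  219.8] [566.8 280.  215.4]
225 4 [571.3 283.  225.7] [570.9 279.6 225.1]
235 25 [581.7 281.6 239.1] [569.7 265.5 237.1]
```

View pics/s5.png

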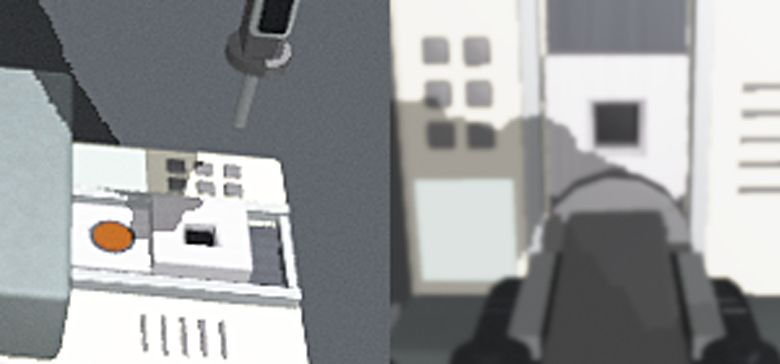

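The slide stands about 50 mm out, the button shows at z≈91 (up), and the pin is clear. Going back to the stand.

carry_out(targets=[[[-20,1.5,0],[0,0,0],-1],[[-36,2.4,0],[0,0,0],-1],[[-36,2.4,0],[0,0,0],-1],[[-36,2.4,0],[0,0,0],-1],[[-36,2.4,0],[0,0,0],-1],[[-36,2.4,0],[0,0,0],-1],[[-36,2.4,0],[0,0,0],-1],[[-36,2.4,0],[0,0,0],-1],[[-36,2.4,0],[0,0,0],-1],[[-36,2.4,0],[0,0,0],-1]])

```text
time_s: 13.07
position: [578.8, -62.6, 282.3]
tcp_rot: [-179.9, -0.0, 88.0]
ft_force: [0.6, -0.7, -0.7]
grip_width: 0.246
```

carry_out(targets=[[[-36,2.4,0],[0,0,0],-1],[[-36,2.4,0],[0,0,0],-1],[[-25,1,0],[0,0,0],-1],[[-12,0.5,0],[0,0,0.061],-1],[[0,0,0],[0,0,0],-1],[[0,0,0],[0,0,0],-1],[[0,0,0],[0,0,0],-1]])

```text
time_s: 13.65
position: [581.9, -168.9, 282.7]
tcp_rot: [-179.9, -0.0, 84.6]
ft_force: [-0.2, 0.6, -0.6]
grip_width: 0.243
```

carry_out(targets=[[[0,0,25],[0,0,0],-1],[[0,0,30],[0,0,0],-1],[[0,0,25],[0,0,0],-1],[[0,0,10],[0,0,0],-1],[[0,0,0],[0,0,0],-1],[[0,0,0],[0,0,0],-1]])

```text
time_s: 14.15
position: [582.2, -169.7, 194.1]
tcp_rot: [180.0, 0.0, 84.6]
ft_force: [0.4, -0.0, -0.6]
grip_width: 0.246
```

Run:
```python
from h import *
o=get_obs();print(o['time_s'],o['position'],o['tcp_rot'],o['ft_force'])
c=camera_info('scene');p,d=capture('scene');P=cloud(c,d)
save(p,'s6',crop=(60,100,300,280),s=2.5)
q=P[(P[...,2]>92)&(P[...,2]<145)&(abs(P[...,0]-582)<14)&(abs(P[...,1]+170)<12)]
for a in range(92,145,7):
    s=q[(q[:,2]>a)&(q[:,2]<a+7)]
    if len(s): print(a,len(s),s.mean(0).round(1))
```

```text
14.15 [ 582.20539881 -169.72077699  194.07514129] [1.79977930e+02 5.31512320e-03 8.45635427e+01] [ 0.399683   -0.03208156 -0.6170204 ]
99 13 [ 585.3 -168.9  103. ]
106 18 [ 585.7 -168.7  110.1]
113 15 [ 585.4 -169.   117.3]
120 13 [ 586.  -168.4  123.7]
127 19 [ 585.1 -168.9  130.2]
134 6 [ 586.6 -168.6  136.3]
```

View pics/s6.png

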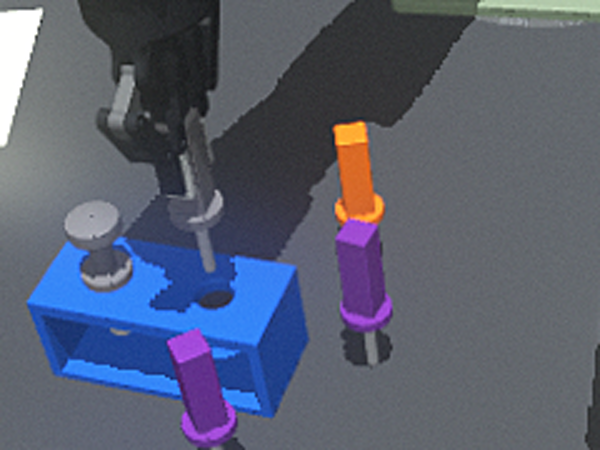

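The pin tip at (209,268) stands straight over the hole at (215,295), upright. Lowering.

carry_out(targets=[[[0,0,15],[0,0,0],-1],[[0,0,15],[0,0,0],-1],[[0,0,15],[0,0,0],-1],[[0,0,15],[0,0,0],-1],[[0,0,8],[0,0,0],-1],[[0,0,3],[0,0,0],-1],[[0,0,0],[0,0,0],-1],[[0,0,0],[0,0,0],-1]])

```text
time_s: 14.87
position: [582.3, -170.3, 123.4]
tcp_rot: [179.9, 0.0, 84.5]
ft_force: [-0.1, -0.2, -0.3]
grip_width: 0.245
```

carry_out(targets=[[[0,0,1],[0,0,0],-1],[[0,0,1],[0,0,0],-1],[[0,0,0],[0,0,0],-1],[[0,0,0],[0,0,0],-1]])

```text
time_s: 15.2
position: [581.9, -170.2, 120.5]
tcp_rot: [180.0, 0.0, 84.5]
ft_force: [0.1, 0.0, -0.9]
grip_width: 0.244
```

carry_out(targets=[[[0,0,1],[0,0,0],-1],[[0,0,0],[0,0,0],-1],[[0,0,0],[0,0,0],-1]])

```text
time_s: 15.45
position: [582.0, -170.2, 119.7]
tcp_rot: [180.0, 0.0, 84.5]
ft_force: [-2.1, 0.5, 5.8]
grip_width: 0.243
```

carry_out(targets=[[[0,0,1],[0,0,0],-1],[[0,0,0],[0,0,0],-1],[[0,0,0],[0,0,0],-1]])

```text
time_s: 15.7
position: [582.0, -170.2, 119.6]
tcp_rot: [179.9, 0.0, 84.5]
ft_force: [-5.7, 2.2, 23.1]
grip_width: 0.245
```

carry_out(targets=[[[0,0,-1.3],[0,0,0],-1],[[0,0,0],[0,0,0],-0.3],[[0,0,0],[0,0,0],0],[[0,0,0],[0,0,0],0.3],[[0,0,0],[0,0,0],0.3],[[0,0,0],[0,0,0],0.3],[[0,0,0],[0,0,0],0.3],[[0,0,0],[0,0,0],0.3]])

```text
time_s: 16.37
position: [581.8, -170.2, 119.6]
tcp_rot: [-180.0, 0.0, 84.5]
ft_force: [-1.1, 0.4, -0.4]
grip_width: 0.653
```

carry_out(targets=[[[0,0,-15],[0,0,0],0.3],[[0,0,-20],[0,0,0],0.3],[[0,0,-25],[0,0,0],0.3],[[0,0,-25],[0,0,0],0.3],[[0,0,-25],[0,0,0],0.3],[[0,0,-25],[0,0,0],0.3],[[0,0,0],[0,0,0],0.3],[[0,0,0],[0,0,0],0.3]])

```text
time_s: 17.03
position: [582.1, -170.2, 255.5]
tcp_rot: [179.9, 0.0, 84.5]
ft_force: [-0.8, 0.7, -1.9]
grip_width: 0.649
```

Run:
```python
from h import *
o=get_obs();print(o['time_s'],o['position'],o['ft_force'],o['grip_width'])
c=camera_info('scene');p,d=capture('scene');P=cloud(c,d);pi=p.astype(int)
save(p,'s7',s=1.4)
q=P[(P[...,2]>141)&(P[...,2]<165)&(abs(P[...,0]-582)<25)&(abs(P[...,1]+170)<25)];print('handle top',len(q),np.median(q,0),q.min(0),q.max(0))
m=(pi.max(2)<75)&(abs(P[...,0]-568)<9)&(abs(P[...,1]-281)<12)&(P[...,2]>75)&(P[...,2]<96);q=P[m];print('button',len(q),np.median(q,0))
```

```text
17.0333 [ 582.10495025 -170.22916681  255.45596624] [-0.75317365  0.70997553 -1.92817466] 0.6492832768258986
handle top 215 [ 587.95172456 -167.98079237  151.64386018] [ 570.65775071 -180.70064751  141.0640412 ] [ 595.90841475 -158.03351781  156.85457327]
button 50 [566.28858307 278.57890332  90.93197467]
```

View pics/s7.png

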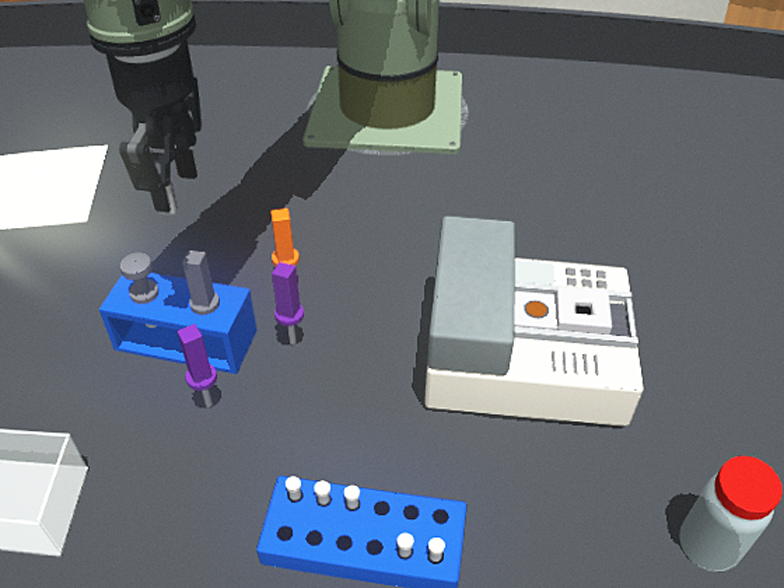

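The tool stands upright in its hole at (198,280), the slide is out with the filter at (536,309), and the gripper is clear. Handing in.

```bash
python3 -c "
from rig import *
print(close_job())"
```

```text
the job is handed in; nothing more can be done
None
```

I did the whole task and handed it in at about 17 s. I took the pin tool from the blue stand and pressed the button to the bottom. With it held there I pushed the slide to its end stop, where the side force rose to about 6 N. Then I lifted the pin clear and put the tool back in its own hole.

- **Slide and button:** in the last pictures the recess has moved about 50 mm (y 228.5 to 278.6 mm). The true end stop is 52 mm, so this agrees to within the calibration. The button is back up, measured at z ≈ 91 mm against about 90 mm at rest.
- **Pin tool:** the handle top is at z ≈ 152 mm, where it was at the start, and within about 1 mm sideways in the same camera. It looks upright, and the gripper is about 100 mm clear above it.
- **Forces:** the peaks I read were 12.6 N at the button's bottom and 23 N when seating the collar, both well below the limits.

No check failed. The joint values themselves cannot be read out, so the slide and button figures come from the camera pictures.

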